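Sweep the loose brake parts into the pop-out tray and click it shut

TASK

Put the loose brake parts away: the little parts tray stands popped out, so stand the aluminium straightedge behind the five parts on the raised deck and push them, all together as one group and with its edge kept down on the deck so that the thin washer cannot slip under, over the deck's open edge into the tray. Then push the tray shut by feel until it clicks and stays shut by itself, and stand the straightedge back down on its long edge on the cabinet top. Go gently, pushing the tray no harder than its spring and catch need, never leaning hard on the unit or the parts nor touching the parts with the fingers, and leave everything else where it is.

Things in the scene. Friction and masses are not known exactly. Their poses are not given: they have to be found in the camera images.
- unit: Low mint-green steel tray unit, fixed, 200 mm deep (x), 270 wide (y), 60 high. Origin: centre of its underside, 4 to 12 mm (varies) above the cabinet top (z = 0) on levelling feet. The tray comes out of its -x side. The strip y = +58 to +135 mm, 60 mm above the origin, is a console with the button.
- deck_edge (a point): Middle of the deck's open front edge, on the deck's flat upper face; axes as the unit's (at unit x -100, y -35, z +48 mm). From here the deck runs 193 mm to +x and 93 mm to either side, up to a rim 12 mm high at the back and both sides; no rim at this edge, so parts pushed to -x drop off it into the popped-out tray.
- tray (a joint): Sprung sliding tray, joint value in m: 0.065 popped out to the unit's -x (start), about 0 shut. The spring pushes out, 2 N out, 5 N shut. Its old latch clicks anywhere from +0.008 to -0.008, it differs each time and is not measured; the last centimetre takes 6 to 8 N, then 1 mm past the click it meets a stiff rubber stop (8 N per mm). Let go before the click it springs out again.
- button_top (a point): Centre of the top of the chrome push button on the console (26 mm across, 77 mm above the unit's origin): pressing it lets a shut tray spring out again. Not needed here.
- tray_in (a point): Centre of the tray's inner floor (moves with the tray; axes as the unit's), 8 mm above the unit's origin. Inside, the tray is 78 mm along x and 188 mm along y; side and back walls rise 27 mm over the floor. Popped out, 71 mm of its length lies open in front of the deck edge, 40 mm below the deck.
- tray_front (a point): Centre of the outer face of the tray's front plate (moves with the tray; axes as the unit's, outside is -x). The plate (tray_c1 in the rules) is 200 mm along y, 37 mm high (5 to 42 mm above the unit's origin), 6 mm thick; at joint value 0 this face stands 12 mm out in front of the deck's edge.
- bar: Straightedge: rectangular aluminium box section with black end caps, 170 mm long (its x), 20 mm thick (its y), 70 mm high (its z), 250 g, standing on its long narrow side on the cabinet top. Origin: centre of its underside. Best held across its thickness, at mid length, near the top.
- bolt: Zinc caster stem bolt with its nut, lying on a flat of its hexagons: 38 mm long (its x), head and nut 17 mm across flats, shank 10 mm. Starts on the deck. Origin: its middle, at the underside.
- cap: White nylon wheel hub cap: domed disc 30 mm across, 9 mm high, only 4 mm high at its rim. Starts on the deck. Origin: centre of its underside.
- pin: Steel brake pivot pin standing on its flange: flange 20 mm across and 4 mm thick, shank 10 mm across, 20 mm high in all. Starts on the deck. Origin: centre of its underside.
- clip: Yellow plastic handrim clip, a C-shaped ring lying flat: about 29 mm across, 12 mm high, mouth to its +x. Starts on the deck. Origin: centre of the ring, at the underside.
- washer: Plain steel thrust washer lying flat: 26 mm across, 11 mm hole, only 3 mm thick. Starts on the deck. Origin: centre of its underside.
- caster: Bystander: grey-black caster wheel lying flat, 100 mm across, 28 mm high; origin at its underside.
- brake: Bystander: steel wheelchair brake lever with a rubber grip, about 165 mm long (its x), 34 mm high.
- grease: Bystander: grey grease jar, 60 mm across, 55 mm high.
- driver: Bystander: screwdriver lying along its x.
- wrench: Bystander: wrench lying along its x.
- carton: Bystander: closed cardboard carton, 110 x 75 x 50 mm.
- bearing: Bystander: steel ball bearing lying flat on the console behind the button, 32 mm across, 11 mm high.

How it is judged:
By the outcome, as a careful person would: the job done as asked, in the order asked, and still so for the second after the job is handed in, with the robot touching nothing.
It also fails if it takes over 64 s, if anything falls off the work surface, if the arm or the gripper's body presses on something with over 40 N, if the wrist force passes 120 N, or if a joint passes its speed limit or range.

ROBOT

A 7-joint arm with a two-finger parallel gripper is mounted at the origin on the work surface. World frame = base frame: x ahead of the robot, y to its left, z up, the work surface at z = 0. Lengths are in m, angles in degrees, forces in N, time in s.
With the tool pointing down it reaches from about 0.4 to 0.85 m from the base axis. Payload 10.4 kg.
Tool frame: the origin (TCP) lies on the centre line of the jaws, within the pads' length; the fingertips stand robot.tcp_to_tips ahead of it and the grasp point (between the pads) lies 6 mm ahead of it (robot.tcp_to_tips is the distance from the TCP to the fingertips, in m); z points along the fingers, y is the line along which they close (so a half turn about z gives the same grasp; the last joint's range is limited). The gripper opens to 85 mm and grips with 20 to 120 N. Pads are 22 mm wide; open, the fingers measure 114 mm over their backs; the gripper's body (76 mm by 85 mm) begins 54 mm behind the grasp point. The pads swing forward as they close: fully open they stand 13 mm farther back than shut.
Start: joints at [-1.295, 19.034, -3.707, 83.658, 1.238, 77.344, -5.071], TCP at [0.625, 0, 0.256] pointing down, gripper open.
Joint ranges: [-148.97, 148.97], [-28.65, 121.19], [-84.17, 76.75], [9.2, 138.47], [-72.65, 252.65], [3.7, 117.97], [-149.18, 149.18]. Speed limits (degrees/s): [127.2, 127.2, 159.86, 159.86, 180, 180, 180].

INTERFACE

Orientations are given as [roll, pitch, yaw] about the fixed x, y, z axes, in that order (R = Rz(yaw) Ry(pitch) Rx(roll)).
In Python, from plant import sensors, eyes, job, nets, robot gives the robot as it stands.
- The arm moves only by the tool move_arm, never from a script. Its argument "plan" is a list of rows, each a list of 3 entries, a list of its own where there are three numbers: the shift along the tool's x, y, z in m, then the turn, a rotation vector about the tool's x, y, z in rad, then the closure, from 0 (fully open) to 1 (shut). In form: [[[x, y, z], [ax, ay, az], fingers], ...]. A call has 1 to 12 rows; each row is the pose to reach, as a shift and turn from the pose commanded when the call began, along the tool's axes at that moment; what a row does not reach only later rows make up. A row lasts 1/8 s, in which the tool goes at most 62.5 mm and 10.7 degrees, less where a joint would pass 70% of its speed; a pose out of reach is approached as far as the arm can. A call with a gripper value outside its range is refused whole. The fingers move at their own pace and stop on an object; "squeeze" is the grip in N (left out, the last holds). Time passes only in rows, so rows that repeat a pose let the fingers close. It gives the time, the measured TCP pose, the force, the opening and the grip force at its end, in the units of the state.
- sensors.get_state(): the state, without advancing time (a new reading comes with each control period).
- eyes.snapshot(name): name is "scene" or "side" or "wrist"; returns a dict with "color" (420x560x3 uint8, red, green, blue), "depth" (420x560 float32, m along the optical axis (not along the pixel's ray), 0 where there is no reading), "fovy" (degrees; the focal length in pixels is half the picture's height over the tangent of half this angle, whatever the lens; pixels are square), "cx", "cy" (the principal point, pixels), "eye" and "orientation" of the camera in the world. Camera axes: x right, y down, z forward; pixel columns grow to the right and rows downward; lengths in m; the calibration is good to about 2 mm. The wrist camera is an equidistant fisheye: a pixel r from the principal point sees the ray r / f radians off the axis. A picture is of the moment at which its call begins.
- job.sign_off(): hands the job in; it is judged then, once.
Trained networks look in a picture, given as the dict that the camera call returned (one of the last four; its "shot" number tells which), for a name from the list of things; names that differ only in an ending like _2 or _b are one class to them, and where a whole thing is asked for, a point or a joint stands for the part that bears it (a point fixed in the world has none). Each returns a list of dicts, best first, with "score" (0 to 1); they miss things now and then, are a little off and sometimes report something else, mostly with a low value. They report only what shows in the picture. A call takes as long as a camera call.
- nets.search_frame(picture, name): "point" ([row, column] in pixels, amid what is visible of it).
The state is a dict: "t": time; "q": joint angles; "dq": joint speeds; "effort": joint torques, N m; "position": TCP position; "ee_rot": TCP orientation; "ft_force": force on the tool from outside, world axes, zero at the start; "ft_torque": the same for the moment, N m; "width": finger opening in m; "grip_force": force on a finger pad.
Only numpy, scipy, OpenCV 4.12 (cv2) and the standard library are available. Lean on these libraries where they do the work, as an engineer would, in place of code of your own. Each camera call takes 0.05 s, during which the arm holds its last target. There are 200 camera calls.

## Working session

There is one attempt and no reset: what is moved stays moved. The work goes in short steps, Python scripts to look and compute and a tool call to move; the robot and the scene stay as the last step left them, time stands still between calls to the robot, and variables do not carry over. Pictures are saved under pics/ and viewed, at most 10 in all, crops included, and the job is handed in when it is done.

Besides the shell and the picture viewer there is one more tool, called as a command line: name --argument value ..., lists and objects as JSON in quotes. move_arm: Moves the arm, as the interface text tells. Its arguments: {"type":"object","properties":{"plan":{"type":"array","items":{"type":"array"}},"squeeze":{"type":"number"}},"required":["plan"]}

```bash
mkdir -p pics; ls; cat > h.py <<'E'
import numpy as np, cv2
from scipy.spatial.transform import Rotation as R
from plant import sensors, eyes, job, nets, robot
def cam(p):
    o=np.array(p["orientation"],float)
    return (o if o.shape==(3,3) else R.from_euler('xyz',o,degrees=True).as_matrix()), np.array(p["eye"])
def ray(p,rc,fish=False):
    f=p["color"].shape[0]/2/np.tan(np.radians(p["fovy"])/2)
    u=(rc[1]-p["cx"])/f; v=(rc[0]-p["cy"])/f
    if fish:
        r=np.hypot(u,v); d=np.array([u/r*np.sin(r),v/r*np.sin(r),np.cos(r)]) if r>0 else np.array([0,0,1.])
        return d
    return np.array([u,v,1.])
def onz(p,rc,z,fish=False):
    M,e=cam(p); d=M@ray(p,rc,fish); return e+d*(z-e[2])/d[2]
def dep(p,rc,fish=False):
    M,e=cam(p); d=ray(p,rc,fish); D=p["depth"][int(round(rc[0])),int(round(rc[1]))]
    return e+M@(d/d[2]*D)
def save(p,n): cv2.imwrite("pics/"+n+".png",p["color"][:,:,::-1])
E
python3 - <<'E'
from h import *
print(sensors.get_state(), robot.tcp_to_tips)
for n in ("scene","side","wrist"):
    p=eyes.snapshot(n); save(p,n+"0"); print(n,p["fovy"],p["cx"],p["cy"],p["eye"],p["orientation"])
    for k in "unit deck_edge button_top tray_in tray_front bar bolt cap pin clip washer caster brake grease driver wrench carton bearing".split():
        try:
            r=nets.search_frame(p,k)
            for a in r[:2]: print(k,round(a["score"],2),np.round(a["point"]),np.round(dep(p,a["point"],n=="wrist"),3))
        except Exception as e: print(k,e)
E
```

```text
pics
{'t': 0.0, 'q': array([-1.29242591, 19.07289943, -3.70761868, 83.70545778,  1.23858439,
       77.34481029, -5.0716067 ]), 'dq': array([-0.10966148, -0.01482709,  0.00925622,  0.05256142, -0.01676036,
       -0.03447094, -0.01763532]), 'effort': array([ 4.98105128e-04, -6.25449800e+01,  4.97091911e-02, -3.91610491e+01,
        1.63588714e-02,  9.83294769e-03, -6.01235030e-06]), 'position': array([ 6.24655322e-01, -3.04812572e-05,  2.55510432e-01]), 'ee_rot': array([-1.79916856e+02,  4.67600210e-03,  8.99985792e+01]), 'ft_force': array([ 0.19039274, -0.68027115, -0.07167585]), 'ft_torque': array([ 0.00909783,  0.00023211, -0.02762635]), 'grip_force': 0.0, 'width': 0.08529508453780614} 0.025
scene 55.47452189687802 280.31396059920013 208.36353545516917 [0.92403713 0.53425741 0.96933514] [-145.04041635   -0.27687557  147.27157679]
unit 0.92 [240. 298.] [0.59  0.108 0.05 ]
deck_edge 0.71 [244. 298.] [0.596 0.121 0.053]
deck_edge 0.34 [239. 283.] [0.622 0.086 0.055]
button_top 0.51 [227. 342.] [0.48  0.152 0.082]
tray_in 0.59 [207. 274.] [ 0.57  -0.04   0.012]
tray_front 0.89 [206. 2
[... 1992 characters left out ...]
on_top 0.79 [ 50. 132.] [0.482 0.142 0.081]
tray_in 0.62 [204. 238.] [ 0.574 -0.032  0.014]
tray_front 0.89 [204. 240.] [ 0.575 -0.032  0.013]
bar 0.75 [107. 247.] [0.59  0.078 0.055]
bar 0.64 [355. 266.] [ 0.602 -0.238  0.039]
bolt 0.82 [129. 321.] [0.661 0.058 0.066]
bolt 0.37 [339. 354.] [ 0.729 -0.236  0.012]
cap 0.7 [ 69. 207.] [0.552 0.118 0.061]
cap 0.69 [205. 241.] [ 0.576 -0.033  0.014]
pin 0.61 [107. 294.] [0.635 0.078 0.074]
pin 0.6 [ 49. 133.] [0.484 0.141 0.082]
clip 0.89 [ 85. 253.] [0.596 0.101 0.053]
washer 0.71 [ 75. 236.] [0.58  0.111 0.057]
brake 0.94 [340. 355.] [ 0.731 -0.237  0.013]
wrench 0.65 [  2. 143.] [0.489 0.192 0.074]
bearing 0.65 [  0. 145.] [0.492 0.193 0.076]
```

```bash
python3 - <<'E'
import cv2
cv2.imwrite("pics/w0b.png",cv2.resize(cv2.imread("pics/wrist0.png"),(800,600)))
a=cv2.imread("pics/scene0.png")[100:300,150:400]
cv2.imwrite("pics/s0b.png",cv2.resize(a,(750,600),interpolation=cv2.INTER_CUBIC))
E
```

```text
(no output)
```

View pics/w0b.png

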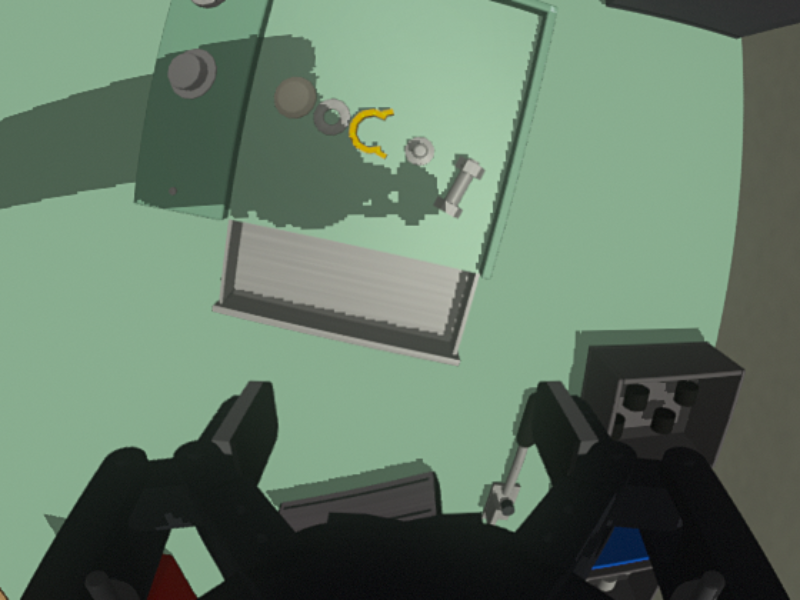

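View pics/s0b.png

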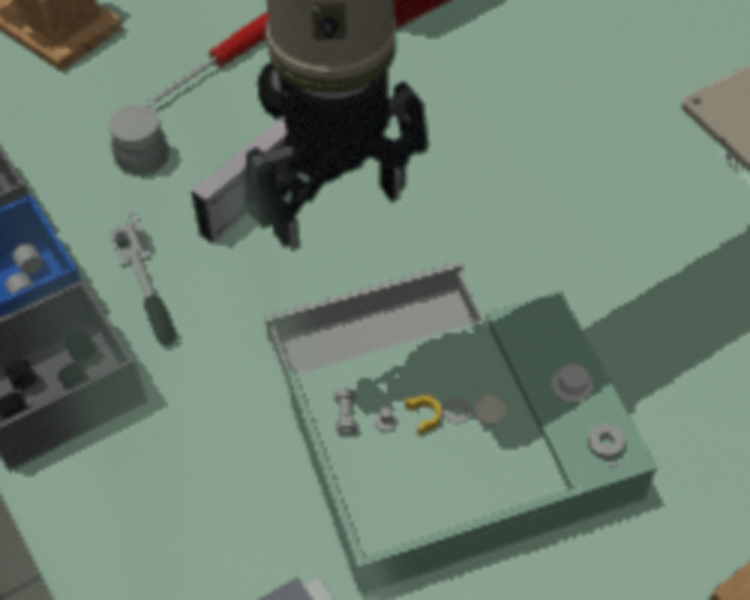

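The wrist picture shows the tray unit with its tray popped out towards world -y. At 800x600 scale the front plate runs from (213,308) to (460,360). The five parts lie in a row from the cap (295,97) to the bolt (460,187). The bar is partly hidden at (360,495). In the scene crop, the parts lie about mid-deck and the bar is at (240,185).

```bash
cat >> h.py <<'E'
def cloud(p,fish=False):
    f=p["color"].shape[0]/2/np.tan(np.radians(p["fovy"])/2)
    v,u=np.indices(p["depth"].shape); u=(u-p["cx"])/f; v=(v-p["cy"])/f
    if fish:
        r=np.hypot(u,v)+1e-9; k=np.tan(np.minimum(r,1.4))/r; u=u*k; v=v*k
    D=p["depth"]; M,e=cam(p)
    P=np.stack([u*D,v*D,D],-1)@M.T+e; P[D==0]=np.nan; P[D>1.6]=np.nan
    return P
E
python3 - <<'E'
from h import *
w=eyes.snapshot("wrist");s=eyes.snapshot("side");c=eyes.snapshot("scene")
W=cloud(w,True);S=cloud(s);C=cloud(c)
for n,P in (("side",S),("scene",C),("wrist",W)):
    m=(P[...,2]>.062)&(P[...,2]<.08)&(abs(P[...,0]-.59)<.13)&(P[...,1]<-.15)&(P[...,1]>-.32)
    q=P[m][:,:2].astype(np.float32)
    if len(q)>20: print(n,"bar top",len(q),np.median(P[m][:,2]),cv2.minAreaRect(q*1000),q.min(0),q.max(0))
# unit: wrist
def pt(r,z): return onz(w,(r[1]*.7,r[0]*.7),z,True)
d=W[...,2][(abs(W[...,0]-.62)<.02)&(abs(W[...,1]-.12)<.03)]; print("deck z wrist",np.nanmedian(d))
d=C[...,2][(abs(C[...,0]-.62)<.02)&(abs(C[...,1]-.14)<.03)]; print("deck z scene",np.nanmedian(d))
d=C[...,2][(abs(C[...,0]-.62)<.02)&(abs(C[...,1]+.1)<.02)]; print("floor scene",np.nanmedian(d))
d=W[...,2][(abs(W[...,0]-.62)<.02)&(abs(W[...,1]+.1)<.02)]; print("floor wrist",np.nanmedian(d))
hz=.007
for nm,r,z in (("deckL",(230,219),hz+.048),("deckR",(475,272),hz+.048),("plateL",(213,308),hz+.042),("plateR",(460,360),hz+.042),("rimRback",(553,10),hz+.06),("rimRfront",(487,277),hz+.06),("consL",(135,203),hz+.06),("consR",(225,218),hz+.06)):
    print(nm,np.round(pt(r,z),4))
# deck region from clouds: rim/console rectangle
for n,P in (("scene",C),("side",S)):
    m=(P[...,2]>hz+.03)&(P[...,2]<.075)&(abs(P[...,0]-.6)<.25)&(P[...,1]>-.1)&(P[...,1]<.33)
    q=P[m][:,:2].astype(np.float32); print(n,"all",cv2.minAreaRect(q*1000))
E
```

```text
side bar top 359 0.0691658158907632 ((574.922119140625, -254.1524658203125), (173.81289672851562, 30.574066162109375), 17.48910140991211) [ 0.49029222 -0.2883946 ] [ 0.65690416 -0.21860594]
scene bar top 213 0.069279393344442 ((596.5994873046875, -247.61717224121094), (132.11602783203125, 23.107643127441406), 18.276321411132812) [ 0.53518414 -0.27513173] [ 0.65983653 -0.21789022]
wrist bar top 51 0.06387656454919882 ((637.77392578125, -227.34913635253906), (38.44407653808594, 3.385899782180786), 15.200004577636719) [ 0.61912906 -0.23275721] [ 0.6564079  -0.22219278]
deck z wrist 0.0534617460887265
deck z scene 0.05327618810688167
floor scene -0.000143648440952715
floor wrist 0.000254310452737716
deckL [0.4995 0.0355 0.055 ]
deckR [ 0.6758 -0.0047  0.055 ]
plateL [ 0.4756 -0.0344  0.049 ]
plateR [ 0.6686 -0.0764  0.049 ]
rimRback [0.7253 0.1833 0.067 ]
rimRfront [ 0.6825 -0.0052  0.067 ]
consL [0.4259 0.0532 0.067 ]
consR [0.5004 0.0379 0.067 ]
scene all ((653.7781982421875, 65.28121185302734), (279.72906494140625, 449.78070068359375), 76.92030334472656)
side all ((619.8233642578125, 88.79391479492188), (401.3069152832031, 426.7915344238281), 8.909638404846191)
```

View pics/side0.png

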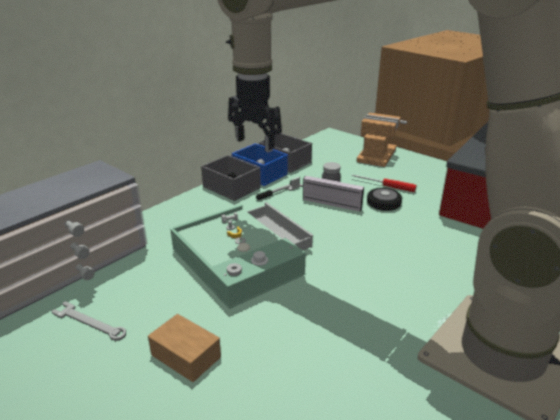

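The bar is at about (0.574, -0.2535) with yaw 17.8°. The unit's yaw is about 77.3°, its deck edge is at about (0.588, 0.017), and the deck is at z ≈ 0.0535. The side view shows the bar clear of the grease jar and caster wheel. I'll move to above the bar.

move_arm --plan '[[[-0.03,-0.006,0],[0,0,0.18],0],[[-0.08,-0.016,0.02],[0,0,0.36],0],[[-0.13,-0.026,0.04],[0,0,0.54],0],[[-0.18,-0.036,0.06],[0,0,0.72],0],[[-0.23,-0.046,0.08],[0,0,0.9],0],[[-0.2535,-0.051,0.1],[0,0,1.08],0],[[-0.2535,-0.051,0.115],[0,0,1.26],0],[[-0.2535,-0.051,0.115],[0,0,1.26],0],[[-0.2535,-0.051,0.115],[0,0,1.26],0]]'

```text
t: 4.12
position: [0.5746, -0.253, 0.1421]
ee_rot: [180.0, -0.0, 18.1]
ft_force: [0.4, -0.6, 1.3]
width: 0.0853
grip_force: 0.0
```

```bash
python3 - <<'E'
from h import *
w=eyes.snapshot("wrist");c=eyes.snapshot("side");save(w,"w1")
st=sensors.get_state();print(st["position"],st["ee_rot"],st["q"])
for n,P in (("wrist",cloud(w,True)),("side",cloud(c))):
    m=(P[...,2]>.066)&(P[...,2]<.075)&(abs(P[...,0]-.58)<.12)&(P[...,1]<-.2)&(P[...,1]>-.31)
    q=P[m][:,:2].astype(np.float32)
    if len(q)>20: print(n,len(q),np.median(P[m][:,2]),cv2.minAreaRect(q*1000),q.min(0),q.max(0))
E
```

```text
[ 0.57462798 -0.25319441  0.1422653 ] [ 1.79963519e+02 -7.43311958e-02  1.80021248e+01] [  9.41807917  24.18118035  13.06641223  91.76895765  -5.90301692
  64.64373779 -48.09767509]
wrist 7720 0.06993802036130861 ((575.14111328125, -257.6529235839844), (174.28060913085938, 20.12030792236328), 17.51999282836914) [ 0.4901335  -0.29175144] [ 0.6607372  -0.22264004]
side 268 0.07019942166897514 ((573.9017333984375, -255.54454040527344), (173.59852600097656, 29.80703353881836), 17.14115333557129) [ 0.48710662 -0.28798714] [ 0.65617776 -0.21922407]
```

View pics/w1.png

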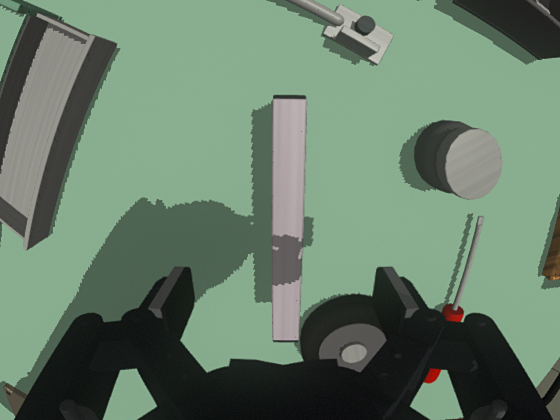

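The wrist view shows the bar standing upright from (290,97) to (285,340), between the open fingers, with the caster wheel clear of the left finger's path. I'll lower and grip.

move_arm --plan '[[[0,0.003,0.04],[0,0,0.008],0],[[0,0.003,0.065],[0,0,0.008],0],[[0,0.003,0.079],[0,0,0.008],0],[[0,0.003,0.079],[0,0,0.008],0.3],[[0,0.003,0.079],[0,0,0.008],0.7],[[0,0.003,0.079],[0,0,0.008],1],[[0,0.003,0.079],[0,0,0.008],1],[[0,0.003,0.079],[0,0,0.008],1],[[0,0.003,0.079],[0,0,0.008],1],[[0,0.003,0.079],[0,0,0.008],1]]' --squeeze 50

```text
t: 5.48
position: [0.5754, -0.2565, 0.0632]
ee_rot: [180.0, -0.1, 17.4]
ft_force: [-0.7, 0.6, 5.8]
width: 0.019
grip_force: 49.7
```

move_arm --plan '[[[0,0,-0.03],[0,0,0],1],[[0,0,-0.08],[0,0,0],1],[[0.01,-0.03,-0.125],[0,0,0.05],1],[[0.03,-0.07,-0.135],[0,0,0.12],1],[[0.05,-0.115,-0.135],[0,0,0.19],1],[[0.07,-0.16,-0.135],[0,0,0.26],1],[[0.09,-0.207,-0.135],[0,0,0.33],1],[[0.11,-0.254,-0.135],[0,0,0.4],1],[[0.13,-0.3,-0.135],[0,0,0.46],1],[[0.15,-0.345,-0.135],[0,0,0.5],1],[[0.16,-0.37,-0.135],[0,0,0.525],1],[[0.164,-0.379,-0.135],[0,0,0.525],1]]'

```text
t: 6.98
position: [0.6179, 0.1564, 0.1967]
ee_rot: [180.0, 0.1, -12.6]
ft_force: [0.5, -0.2, -2.2]
width: 0.0194
grip_force: 49.3
```

move_arm --plan '[[[0,0,0],[0,0,0],1],[[0,0,0],[0,0,0],1]]'

```text
t: 7.22
position: [0.6187, 0.1522, 0.1974]
ee_rot: [180.0, -0.0, -12.8]
ft_force: [0.3, -0.0, -1.6]
width: 0.0195
grip_force: 49.3
```

```bash
python3 - <<'E'
from h import *
w=eyes.snapshot("wrist");c=eyes.snapshot("scene")
st=sensors.get_state();print(st["position"],st["ee_rot"],st["q"],st["width"])
a=cv2.resize(w["color"],(800,600));cv2.imwrite("pics/w2.png",a[:,:,::-1])
a=cv2.resize(c["color"][120:300,180:420],(800,600));cv2.imwrite("pics/s2.png",a[:,:,::-1])
for n,P in (("wrist",cloud(w,True)),("scene",cloud(c))):
    print(n,"floor z",np.nanmedian(P[...,2][(P[...,2]<.02)&(P[...,2]>-.02)]), "deck", np.nanmedian(P[...,2][(P[...,2]<.058)&(P[...,2]>.048)]))
E
```

```text
[0.6186723  0.15259452 0.1974577 ] [ 1.79977246e+02 -2.10527594e-02 -1.28437001e+01] [ -23.71135979   22.45058565    7.45347353   86.60309329   -2.96896442
   71.13391574 -118.70037942] 0.019148274370366442
wrist floor z 3.280225910851087e-05 deck 0.053546979777063686
scene floor z -0.0001450241307001665 deck 0.052667426219567104
```

View pics/w2.png

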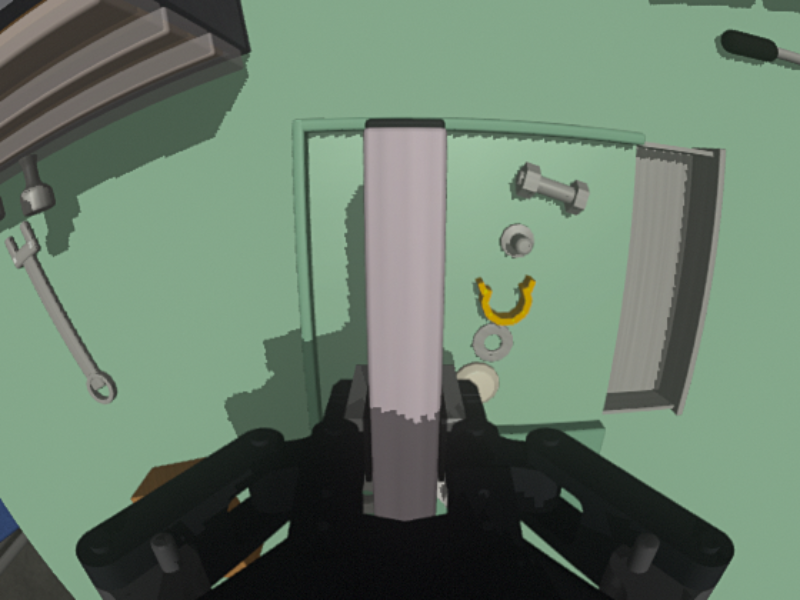

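View pics/s2.png

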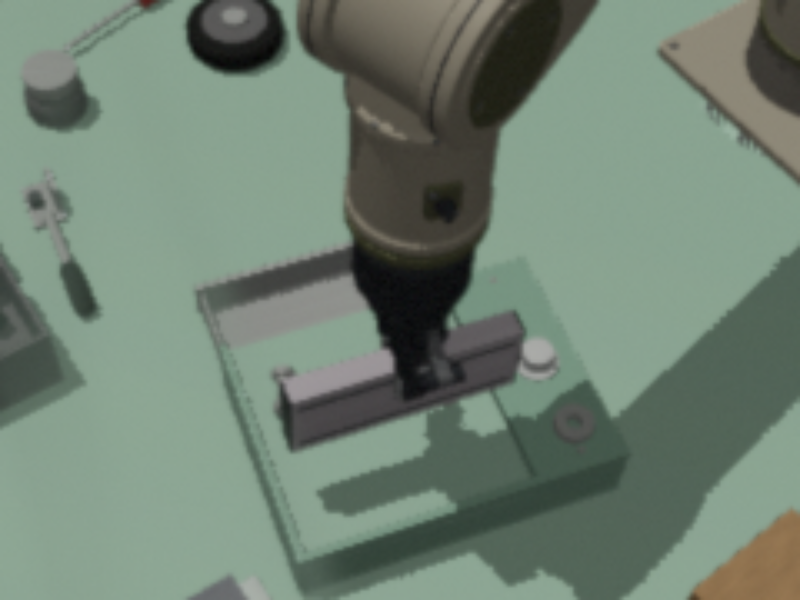

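The wrist view shows the bar (405,120–520) behind all five parts: bolt (555,187), pin (517,240), clip (506,300), washer (492,342) and cap (478,382). The deck's front edge runs from (637,148) to (605,410), and the bar lies parallel to the back rim.

```bash
python3 - <<'E'
from h import *
w=eyes.snapshot("wrist"); h=.0054
th=np.radians(77.2); ux=np.array([np.cos(th),np.sin(th)]); uy=np.array([-np.sin(th),np.cos(th)])
E=np.array([.588,.0175])
def pt(nm,r,z):
    q=onz(w,(r[1]*.7,r[0]*.7),z,True)[:2]; d=q-E; print(nm,np.round(q,4),"deck x %.4f y %.4f"%(d@ux,d@uy))
for a in ((300,119),(450,120),(643,135)): pt("rim outer",a,h+.06)
for a in ((308,135),(345,130),(450,134)): pt("rim inner top",a,h+.06)
for a in ((294,150),(303,350)): pt("back outer",a,h+.06)
for a in ((638,152),(605,408)): pt("front",a,h+.048)
for a in ((604,424),(500,428)): pt("console edge",a,h+.06)
for a in ((723,150),(682,413)): pt("plate",a,h+.042)
st=sensors.get_state(); d=st["position"][:2]-E; print("tcp",d@ux,d@uy)
M,e=cam(w)
for a in ((366,124),(444,122)): pt("bar end top",a,st["position"][2]+.0068)
P=cloud(w,True)
# parts extents on deck
D=(P[...,:2]-E); X=D@ux; Y=D@uy
m=(P[...,2]>h+.048+.0018)&(P[...,2]<.08)&(X>0)&(X<.118)&(abs(Y)<.085)
print("parts x",np.percentile(X[m],[1,50,99.5]),m.sum())
for k in "bolt pin clip washer cap".split():
    r=nets.search_frame(w,k)
    if r: q=onz(w,r[0]["point"],h+.05,True)[:2]; print(k,r[0]["score"],np.round([(q-E)@ux,(q-E)@uy],3))
E
```

```text
rim outer [0.7284 0.1829] deck x 0.1924 y -0.1003
rim outer [0.7089 0.1055] deck x 0.1126 y -0.0984
rim outer [ 0.6839 -0.0052] deck x -0.0009 y -0.0986
rim inner top [0.7187 0.1807] deck x 0.1881 y -0.0913
rim inner top [0.7161 0.1608] deck x 0.1681 y -0.0932
rim inner top [0.7015 0.1071] deck x 0.1126 y -0.0909
back outer [0.7128 0.1902] deck x 0.1960 y -0.0834
back outer [0.6001 0.2168] deck x 0.1970 y 0.0324
front [ 0.6736 -0.0064] deck x -0.0044 y -0.0887
front [0.505  0.0324] deck x -0.0038 y 0.0843
console edge [0.5007 0.038 ] deck x 0.0007 y 0.0897
console edge [0.5189 0.1099] deck x 0.0748 y 0.0879
plate [ 0.6671 -0.0794] deck x -0.0769 y -0.0986
plate [ 0.4742 -0.0375] deck x -0.0788 y 0.0988
tcp 0.138832112062798 0.0001214618499894411
bar end top [0.7042 0.1407] deck x 0.1459 y -0.0860
bar end top [0.7006 0.1228] deck x 0.1277 y -0.0865
parts x [0.02220416 0.07372069 0.10385046] 3068
bolt 0.77 [ 0.052 -0.062]
pin 0.64 [ 0.07  -0.032]
clip 0.56 [0.072 0.008]
washer 0.66 [-0.027 -0.013]
cap 0.97 [0.086 0.055]
```

move_arm --plan '[[[0,0,0.04],[0,0,0],1],[[0,0,0.065],[0,0,0],1],[[0,0,0.075],[0,0,0],1],[[0,0,0.078],[0,0,0],1],[[0,0,0.078],[0,0,0],1]]'

```text
t: 8.25
position: [0.619, 0.1545, 0.1203]
ee_rot: [-180.0, -0.1, -12.7]
ft_force: [-0.3, 0.4, -2.3]
width: 0.0195
grip_force: 49.3
```

move_arm --plan '[[[0,0,0.001],[0,0,0],1],[[0,0,0.002],[0,0,0],1],[[0,0,0.002],[0,0,0],1]]'

```text
t: 8.62
position: [0.6185, 0.1543, 0.1175]
ee_rot: [-180.0, -0.0, -12.7]
ft_force: [0.4, -0.6, -1.9]
width: 0.0198
grip_force: 49.3
```

move_arm --plan '[[[0,0,0.0007],[0,0,0],1],[[0,0,0.0014],[0,0,0],1],[[0,0,0.0014],[0,0,0],1]]'

```text
t: 9.0
position: [0.6185, 0.1544, 0.1167]
ee_rot: [-180.0, -0.0, -12.7]
ft_force: [-3.2, -0.3, 5.1]
width: 0.0194
grip_force: 50.3
```

move_arm --plan '[[[0,0.004,0],[0,0,0],1],[[0,0.01,0],[0,0,0],1],[[0,0.016,0],[0,0,0],1],[[0,0.022,0],[0,0,0],1],[[0,0.027,0],[0,0,0],1],[[0,0.032,0],[0,0,0],1],[[0,0.037,0],[0,0,0],1],[[0,0.04,0],[0,0,0],1]]'

```text
t: 10.0
position: [0.6102, 0.1156, 0.1167]
ee_rot: [-179.9, -0.1, -12.7]
ft_force: [1.5, 4.9, 5.5]
width: 0.0191
grip_force: 50.4
```

move_arm --plan '[[[0,0.005,0],[0,0,0],1],[[0,0.01,0],[0,0,0],1],[[0,0.016,0],[0,0,0],1],[[0,0.022,0],[0,0,0],1],[[0,0.028,0],[0,0,0],1],[[0,0.034,0],[0,0,0],1],[[0,0.039,0],[0,0,0],1],[[0,0.044,0],[0,0,0],1],[[0,0.048,0],[0,0,0],1],[[0,0.05,0],[0,0,0],1]]'

```text
t: 11.25
position: [0.5992, 0.067, 0.1168]
ee_rot: [-179.9, -0.1, -12.7]
ft_force: [2.1, 5.3, 5.4]
width: 0.0194
grip_force: 50.4
```

```bash
python3 - <<'E'
from h import *
w=eyes.snapshot("wrist")
cv2.imwrite("pics/w3.png",cv2.resize(w["color"],(800,600))[:,:,::-1])
E
```

```text
(no output)
```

View pics/w3.png

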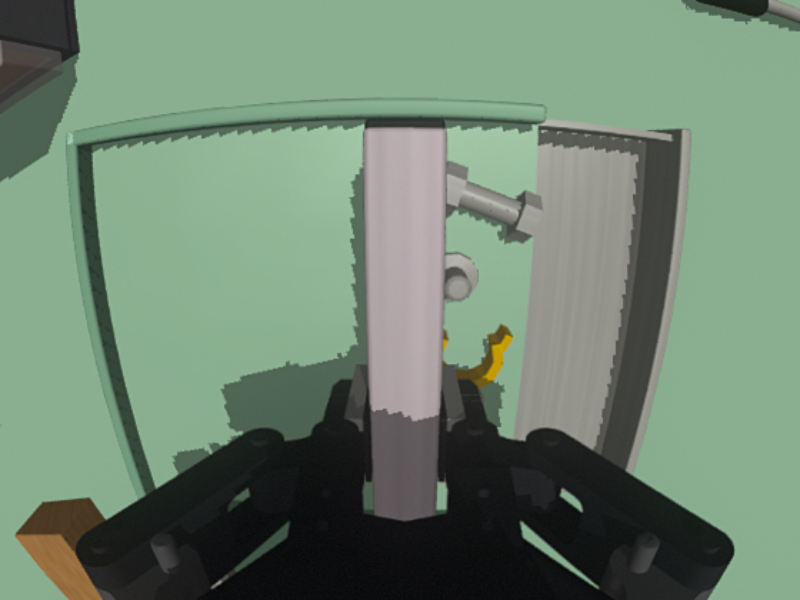

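The parts are grouped in front of the bar and the bolt has reached the edge (540,200). I'll keep pushing.

move_arm --plan '[[[0,0.005,0],[0,0,0],1],[[0,0.01,0],[0,0,0],1],[[0,0.015,0],[0,0,0],1],[[0,0.02,0],[0,0,0],1],[[0,0.025,0],[0,0,0],1],[[0,0.03,0],[0,0,0],1],[[0,0.035,0],[0,0,0],1],[[0,0.04,0],[0,0,0],1],[[0,0.044,0],[0,0,0],1],[[0,0.047,0],[0,0,0],1],[[0,0.05,0],[0,0,0],1],[[0,0.05,0],[0,0,0],1]]'

```text
t: 12.8
position: [0.5881, 0.0176, 0.1167]
ee_rot: [-179.9, -0.1, -12.7]
ft_force: [0.1, 3.4, 5.9]
width: 0.019
grip_force: 50.6
```

```bash
python3 - <<'E'
from h import *
w=eyes.snapshot("wrist");s=eyes.snapshot("scene")
a=cv2.resize(w["color"],(440,330)); b=cv2.resize(s["color"][140:280,190:350],(360,315),interpolation=cv2.INTER_CUBIC)
c=np.zeros((600,800,3),np.uint8); 
a=cv2.resize(w["color"][60:330,200:520],(480,405)); c[:405,:480]=a; c[:280,480:]=cv2.resize(b,(320,280))
c[280:600,480:]=cv2.resize(eyes.snapshot("side")["color"][190:300,170:320],(320,320))
cv2.imwrite("pics/w4.png",c[:,:,::-1])
E
```

```text
(no output)
```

View pics/w4.png

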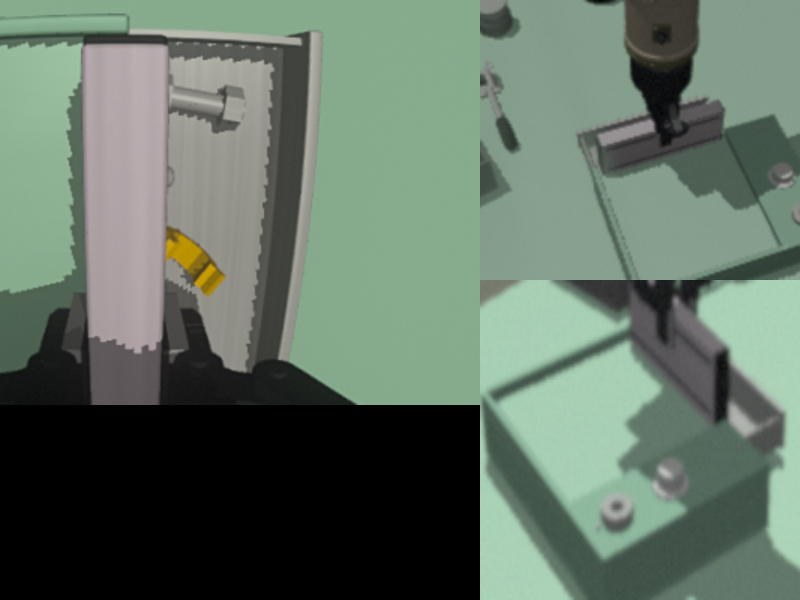

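Bolt and clip have dropped off the edge onto the tray floor, and the rest are hidden under the bar. I'll lift the bar and move it out in front of the tray for a check.

move_arm --plan '[[[0,0,-0.01],[0,0,0],1],[[0,0,-0.035],[0,0,0],1],[[0,0.02,-0.06],[0,0,0],1],[[0,0.06,-0.07],[0,0,0],1],[[0,0.1,-0.07],[0,0,0],1],[[0,0.12,-0.07],[0,0,0],1],[[0,0.12,-0.07],[0,0,0],1],[[0,0.12,-0.07],[0,0,0],1]]'

```text
t: 13.95
position: [0.5613, -0.0978, 0.1856]
ee_rot: [-180.0, 0.0, -12.6]
ft_force: [-0.2, 0.9, -2.4]
width: 0.0195
grip_force: 49.5
```

```bash
python3 - <<'E'
from h import *
w=eyes.snapshot("wrist");s=eyes.snapshot("scene")
c=np.zeros((600,800,3),np.uint8); 
c[:,:400]=cv2.resize(w["color"][40:400,50:290],(400,600)); c[:300,400:]=cv2.resize(s["color"][160:280,190:350],(400,300),interpolation=cv2.INTER_CUBIC)
c[300:600,400:]=cv2.resize(eyes.snapshot("side")["color"][190:290,210:343],(400,300),interpolation=cv2.INTER_CUBIC)
cv2.imwrite("pics/w5.png",c[:,:,::-1])
P=cloud(w,True);E=np.array([.588,.0175]);th=np.radians(77.2); ux=np.array([np.cos(th),np.sin(th)]); uy=np.array([-np.sin(th),np.cos(th)])
D=P[...,:2]-E;X=D@ux;Y=D@uy
m=(X>.006)&(X<.18)&(abs(Y)<.085); print("on deck high pts",np.nansum(m&(P[...,2]>.0563)), m.sum())
m=(X<-.008)&(X>-.066)&(abs(Y)<.088)
print("tray z max",np.nanpercentile(P[...,2][m],[5,50,90,99,99.9]))
st=sensors.get_state();d=st["position"][:2]-E;print(d@ux,d@uy,st["position"],st["q"])
for k in "bolt pin clip washer cap".split():
    for r in nets.search_frame(w,k)[:2]: q=dep(w,r["point"],True); print(k,round(r["score"],2),np.round([(q[:2]-E)@ux,(q[:2]-E)@uy,q[2]],3))
E
```

```text
on deck high pts 0 21915
tray z max [0.01235161 0.01380828 0.24878984 0.25892792 0.25967141]
-0.1183818287591082 0.0003888397073506506 [ 0.56139351 -0.09785382  0.18571662] [ -6.36763205  14.91161432  13.67831255  98.26147091  -3.80314319
  67.29757127 -94.27775485]
bolt 0.68 [-0.035 -0.07   0.025]
bolt 0.34 [0.169 0.139 0.068]
pin 0.71 [-0.013 -0.033  0.026]
pin 0.34 [-0.38   0.028  0.028]
clip 0.76 [-0.029  0.004  0.017]
washer 0.83 [-0.014  0.02   0.015]
cap 0.65 [-0.018  0.058  0.022]
```

View pics/w5.png

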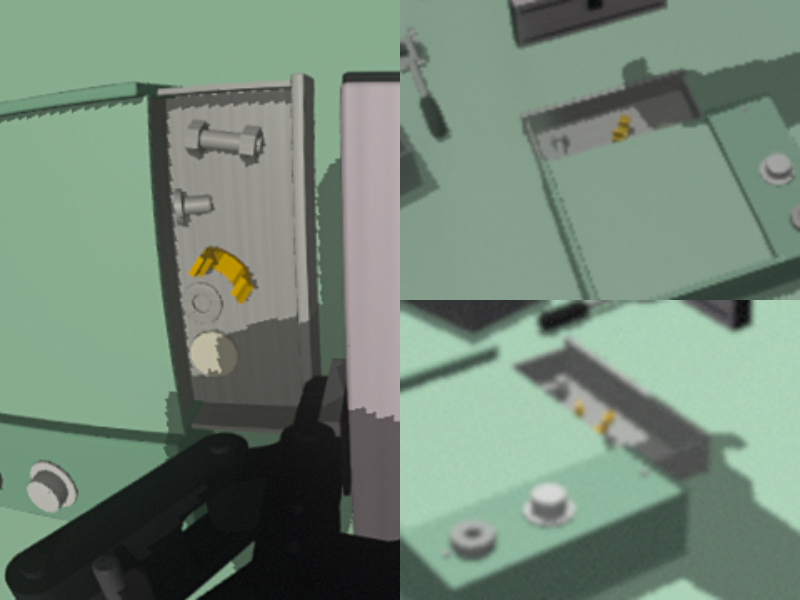

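All five parts lie in the tray: bolt (225,140), pin (195,205), clip (225,270), washer (207,300) and cap (212,355). The deck is bare. I'll lower the bar in front of the plate.

move_arm --plan '[[[0,0,0.04],[0,0,0],1],[[0,0,0.08],[0,0,0],1],[[0,0,0.096],[0,0,0],1],[[0,-0.01,0.096],[0,0,0],1],[[0,-0.02,0.096],[0,0,0],1],[[0,-0.025,0.096],[0,0,0],1],[[0,-0.03,0.096],[0,0,0],1],[[0,-0.034,0.096],[0,0,0],1],[[0,-0.034,0.096],[0,0,0],1]]'

```text
t: 15.48
position: [0.5689, -0.0664, 0.0902]
ee_rot: [180.0, -0.0, -12.7]
ft_force: [0.3, -3.3, -0.9]
width: 0.0195
grip_force: 49.5
```

move_arm --plan '[[[0,-0.004,0],[0,0,0],1],[[0,-0.009,0],[0,0,0],1],[[0,-0.014,0],[0,0,0],1],[[0,-0.019,0],[0,0,0],1],[[0,-0.024,0],[0,0,0],1],[[0,-0.029,0],[0,0,0],1],[[0,-0.034,0],[0,0,0],1],[[0,-0.038,0],[0,0,0],1],[[0,-0.042,0],[0,0,0],1],[[0,-0.045,0],[0,0,0],1],[[0,-0.047,0],[0,0,0],1],[[0,-0.047,0],[0,0,0],1]]'

```text
t: 16.98
position: [0.5789, -0.0209, 0.0899]
ee_rot: [180.0, -0.0, -12.8]
ft_force: [1.5, -5.5, -1.8]
width: 0.0197
grip_force: 49.7
```

move_arm --plan '[[[0,-0.001,0],[0,0,0],1],[[0,-0.002,0],[0,0,0],1],[[0,-0.003,0],[0,0,0],1],[[0,-0.003,0],[0,0,0],1]]'

```text
t: 17.48
position: [0.5794, -0.0188, 0.0899]
ee_rot: [179.9, 0.0, -12.8]
ft_force: [0.4, -8.4, -0.6]
width: 0.0192
grip_force: 49.8
```

move_arm --plan '[[[0,-0.001,0],[0,0,0],1],[[0,-0.002,0],[0,0,0],1],[[0,-0.002,0],[0,0,0],1]]'

```text
t: 17.85
position: [0.5798, -0.0172, 0.0899]
ee_rot: [179.9, 0.0, -12.8]
ft_force: [-0.9, -8.9, -1.2]
width: 0.0193
grip_force: 49.9
```

move_arm --plan '[[[0,-0.001,0],[0,0,0],1],[[0,-0.002,0],[0,0,0],1],[[0,-0.002,0],[0,0,0],1]]'

```text
t: 18.23
position: [0.5802, -0.0156, 0.0899]
ee_rot: [179.9, 0.0, -12.8]
ft_force: [-0.4, -10.8, 0.9]
width: 0.0196
grip_force: 50.0
```

move_arm --plan '[[[0,-0.001,0],[0,0,0],1],[[0,-0.001,0],[0,0,0],1]]'

```text
t: 18.48
position: [0.5804, -0.0148, 0.09]
ee_rot: [179.8, 0.0, -12.8]
ft_force: [-0.2, -11.2, 0.6]
width: 0.0195
grip_force: 50.0
```

move_arm --plan '[[[0,-0.001,0],[0,0,0],1],[[0,-0.001,0],[0,0,0],1]]'

```text
t: 18.73
position: [0.5805, -0.014, 0.0899]
ee_rot: [179.8, 0.0, -12.9]
ft_force: [-1.0, -12.0, 1.4]
width: 0.0196
grip_force: 50.1
```

```bash
python3 - <<'E'
from h import *
w=eyes.snapshot("wrist");s=eyes.snapshot("scene")
E=np.array([.588,.0175]);th=np.radians(77.2); ux=np.array([np.cos(th),np.sin(th)]); uy=np.array([-np.sin(th),np.cos(th)])
st=sensors.get_state();d=st["position"][:2]-E;print("tcp",d@ux,d@uy,st["position"],st["ee_rot"],st["ft_force"],st["ft_torque"])
for n,P in (("w",cloud(w,True)),("s",cloud(s))):
    D=P[...,:2]-E;X=D@ux;Y=D@uy;Z=P[...,2]
    m=(Y<-.0875)&(Y>-.0985)&(Z>.030)&(Z<.052)&(X<0)&(X>-.08)
    print(n,"plate end",m.sum(),np.percentile(X[m],[2,50,98]) if m.any() else "", np.percentile(Z[m],[5,95]) if m.any() else "")
    m=(Y<-.02)&(Y>-.083)&(Z>.088)&(Z<.104)&(X<0)&(X>-.08)
    if m.sum()>30:
        print(n,"bar top",m.sum(),np.percentile(X[m],[2,50,98]),np.median(Z[m]))
        A=np.c_[X[m],Y[m],np.ones(m.sum())]; print("slopes dz/dx,dz/dy",np.linalg.lstsq(A,Z[m],rcond=None)[0])
cv2.imwrite("pics/w6.png",cv2.resize(w["color"][40:400,50:530],(800,600))[:,:,::-1])
E
```

```text
tcp -0.03238266838621108 0.00028476070258355715 [ 0.58054798 -0.01401485  0.08992806] [ 1.79838932e+02  1.70831007e-02 -1.28500277e+01] [ -1.2557631 -11.6003852  -0.3017994] [-2.84087603  0.04306729 -0.37126157]
w plate end 562 [-0.02459753 -0.01556039 -0.00194756] [0.0339976  0.04910721]
w bar top 9519 [-0.04361408 -0.0342661  -0.0247554 ] 0.09666506012757378
slopes dz/dx,dz/dy [-0.00137177 -0.00183062  0.09650955]
s plate end 15 [-0.02139988 -0.01680866 -0.01457666] [0.03520002 0.0480321 ]
s bar top 180 [-0.04100163 -0.02868671 -0.02044808] 0.09588860922611009
slopes dz/dx,dz/dy [-0.14536335 -0.00435219  0.09098545]
```

View pics/w6.png

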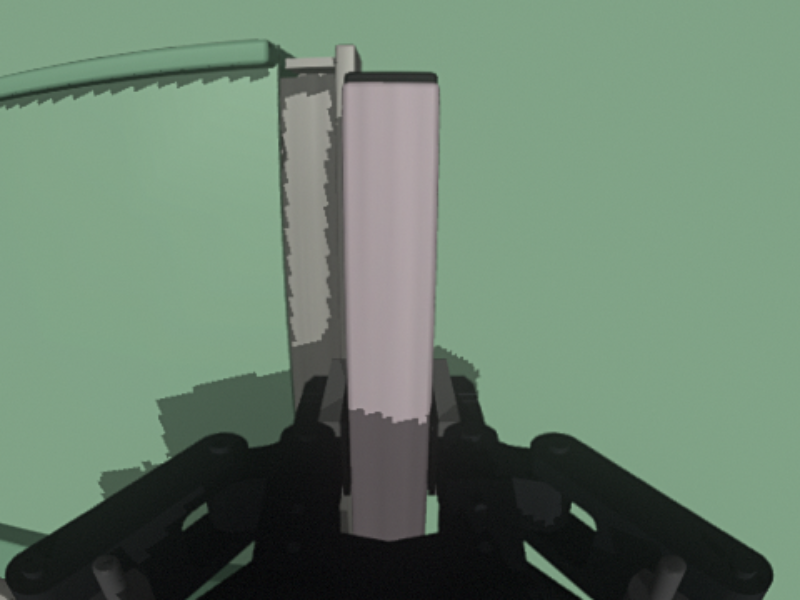

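The final look shows the bar upright against the plate (345,60–110), with no part proud of the tray. The joint is about 10 mm from shut. I'll go on in 1 mm steps.

move_arm --plan '[[[0,-0.001,0],[0,0,0],1],[[0,-0.001,0],[0,0,0],1]]'

```text
t: 19.08
position: [0.581, -0.0122, 0.0899]
ee_rot: [179.9, 0.0, -12.8]
ft_force: [0.7, -7.5, -0.6]
width: 0.019
grip_force: 49.9
```

move_arm --plan '[[[0,-0.001,0],[0,0,0],1],[[0,-0.001,0],[0,0,0],1]]'

```text
t: 19.32
position: [0.5813, -0.0105, 0.0899]
ee_rot: [179.9, -0.0, -12.8]
ft_force: [1.6, -6.2, -0.9]
width: 0.0192
grip_force: 49.8
```

move_arm --plan '[[[0,-0.001,0],[0,0,0],1],[[0,-0.001,0],[0,0,0],1]]'

```text
t: 19.58
position: [0.5815, -0.0095, 0.0899]
ee_rot: [179.9, -0.0, -12.8]
ft_force: [0.8, -7.3, -1.0]
width: 0.0194
grip_force: 49.8
```

move_arm --plan '[[[0,-0.001,0],[0,0,0],1],[[0,-0.001,0],[0,0,0],1]]'

```text
t: 19.82
position: [0.5818, -0.0086, 0.0899]
ee_rot: [179.9, 0.0, -12.8]
ft_force: [0.8, -8.0, -1.6]
width: 0.0194
grip_force: 49.8
```

move_arm --plan '[[[0,-0.001,0],[0,0,0],1],[[0,-0.001,0],[0,0,0],1]]'

```text
t: 20.08
position: [0.582, -0.0076, 0.0899]
ee_rot: [179.9, -0.0, -12.8]
ft_force: [1.9, -6.8, -1.1]
width: 0.0193
grip_force: 49.8
```

move_arm --plan '[[[0,-0.001,0],[0,0,0],1],[[0,-0.001,0],[0,0,0],1]]'

```text
t: 20.32
position: [0.5823, -0.0064, 0.0899]
ee_rot: [179.9, -0.0, -12.8]
ft_force: [0.8, -6.7, -1.4]
width: 0.0191
grip_force: 49.7
```

move_arm --plan '[[[0,-0.001,0],[0,0,0],1],[[0,-0.001,0],[0,0,0],1]]'

```text
t: 20.58
position: [0.5825, -0.0047, 0.0899]
ee_rot: [180.0, 0.0, -12.7]
ft_force: [2.0, -4.4, -1.7]
width: 0.0192
grip_force: 49.7
```

move_arm --plan '[[[0,-0.001,0],[0,0,0],1],[[0,-0.001,0],[0,0,0],1]]'

```text
t: 20.82
position: [0.5827, -0.0039, 0.0899]
ee_rot: [180.0, 0.0, -12.7]
ft_force: [0.5, -5.2, -1.7]
width: 0.0194
grip_force: 49.7
```

move_arm --plan '[[[0,-0.001,0],[0,0,0],1],[[0,-0.001,0],[0,0,0],1]]'

```text
t: 21.08
position: [0.5828, -0.0032, 0.0899]
ee_rot: [180.0, 0.0, -12.8]
ft_force: [0.5, -6.2, -0.6]
width: 0.0196
grip_force: 49.8
```

move_arm --plan '[[[0,-0.001,0],[0,0,0],1],[[0,-0.001,0],[0,0,0],1]]'

```text
t: 21.32
position: [0.5829, -0.0028, 0.0899]
ee_rot: [179.9, 0.0, -12.8]
ft_force: [0.6, -7.2, -0.4]
width: 0.0193
grip_force: 49.9
```

move_arm --plan '[[[0,-0.001,0],[0,0,0],1],[[0,-0.001,0],[0,0,0],1],[[0,-0.001,0],[0,0,0],1]]'

```text
t: 21.7
position: [0.583, -0.0024, 0.0899]
ee_rot: [179.9, 0.0, -12.8]
ft_force: [-0.9, -8.6, 0.9]
width: 0.0191
grip_force: 50.0
```

The tray is now stiff after a force drop, so it has clicked and met the stop. I'll back off gently and see whether it follows.

move_arm --plan '[[[0,0.003,0],[0,0,0],1],[[0,0.006,0],[0,0,0],1],[[0,0.01,0],[0,0,0],1],[[0,0.01,0],[0,0,0],1]]'

```text
t: 22.2
position: [0.5809, -0.0101, 0.0898]
ee_rot: [-180.0, 0.0, -12.7]
ft_force: [-0.2, -0.2, -2.3]
width: 0.0199
grip_force: 49.6
```

```bash
python3 - <<'E'
from h import *
w=eyes.snapshot("wrist")
E=np.array([.588,.0175]);th=np.radians(77.2); ux=np.array([np.cos(th),np.sin(th)]); uy=np.array([-np.sin(th),np.cos(th)])
st=sensors.get_state();d=st["position"][:2]-E;print("tcp",d@ux,st["ft_force"])
P=cloud(w,True);D=P[...,:2]-E;X=D@ux;Y=D@uy;Z=P[...,2]
m=(Y<-.0875)&(Y>-.0985)&(Z>.040)&(Z<.052)&(X<0)&(X>-.08)
print("plate end",m.sum(),np.percentile(X[m],[2,50,98]))
E
```

```text
tcp -0.02833951977592578 [-0.53890018  0.59462209 -1.22217223]
plate end 393 [-0.01491405 -0.0111265  -0.00239911]
```

move_arm --plan '[[[0,0.02,-0.005],[0,0,0],1],[[0.004,0.05,-0.03],[0,0,0],1],[[0.01,0.09,-0.05],[0,0,-0.1],1],[[0.018,0.13,-0.05],[0,0,-0.2],1],[[0.027,0.17,-0.05],[0,0,-0.3],1],[[0.036,0.21,-0.045],[0,0,-0.4],1],[[0.045,0.235,-0.03],[0,0,-0.48],1],[[0.049,0.2416,-0.01],[0,0,-0.525],1],[[0.049,0.2416,0.01],[0,0,-0.525],1],[[0.049,0.2416,0.02],[0,0,-0.525],1],[[0.049,0.2416,0.024],[0,0,-0.525],1],[[0.049,0.2416,0.024],[0,0,-0.525],1]]'

```text
t: 23.75
position: [0.576, -0.2566, 0.0662]
ee_rot: [180.0, -0.0, 17.4]
ft_force: [0.3, 0.5, -1.8]
width: 0.019
grip_force: 49.7
```

move_arm --plan '[[[0,0,0.001],[0,0,0],1],[[0,0,0.002],[0,0,0],1],[[0,0,0.002],[0,0,0],1]]'

```text
t: 24.12
position: [0.5758, -0.257, 0.0641]
ee_rot: [180.0, -0.0, 17.4]
ft_force: [-0.5, -0.6, -1.5]
width: 0.0194
grip_force: 49.7
```

move_arm --plan '[[[0,0,0.0007],[0,0,0],1],[[0,0,0.0014],[0,0,0],1],[[0,0,0.0014],[0,0,0],1]]'

```text
t: 24.5
position: [0.5759, -0.2571, 0.0633]
ee_rot: [180.0, -0.0, 17.3]
ft_force: [-3.1, 1.4, 6.0]
width: 0.0193
grip_force: 50.7
```

Contact is felt, so I'll open, then rise straight up.

move_arm --plan '[[[0,0,0],[0,0,0],0.6],[[0,0,0],[0,0,0],0.3],[[0,0,0],[0,0,0],0],[[0,0,0],[0,0,0],0],[[0,0,0],[0,0,0],0],[[0,0,-0.02],[0,0,0],0],[[0,0,-0.06],[0,0,0],0],[[0,0,-0.11],[0,0,0],0],[[0,0,-0.15],[0,0,0],0],[[0,0,-0.15],[0,0,0],0],[[0,0,-0.15],[0,0,0],0]]'

```text
t: 25.88
position: [0.5756, -0.257, 0.2131]
ee_rot: [180.0, -0.0, 17.3]
ft_force: [-0.3, 0.2, -0.6]
width: 0.0851
grip_force: 0.0
```

```bash
python3 - <<'E'
from h import *
w=eyes.snapshot("wrist")
E=np.array([.588,.0175]);th=np.radians(77.2); ux=np.array([np.cos(th),np.sin(th)]); uy=np.array([-np.sin(th),np.cos(th)])
st=sensors.get_state();print(st["position"],st["ft_force"],st["width"])
P=cloud(w,True)
m=(P[...,2]>.066)&(P[...,2]<.075)&(abs(P[...,0]-.58)<.12)&(P[...,1]<-.2)&(P[...,1]>-.31)
print("bar",cv2.minAreaRect(P[m][:,:2].astype(np.float32)*1000),np.median(P[m][:,2]))
for n,Q in (("w",P),("s",cloud(eyes.snapshot("scene")))):
    D=Q[...,:2]-E;X=D@ux;Y=D@uy;Z=Q[...,2]
    m=(abs(Y)<.095)&(Z>.035)&(Z<.052)&(X<-.004)&(X>-.09)
    print(n,"plate",m.sum(),np.percentile(X[m],[1,50,98]) if m.any() else "")
    m=(X>.006)&(X<.18)&(abs(Y)<.08); print("deck high pts",(m&(Z>.058)).sum(),m.sum())
E
```

```text
[ 0.57540569 -0.25675127  0.21218795] [-0.68270159 -0.71688992  0.02974329] 0.08502439858429282
bar ((576.313720703125, -258.9679260253906), (173.84371948242188, 20.094646453857422), 17.464704513549805) 0.06991345524864778
w plate 1688 [-0.01623615 -0.01441804 -0.00925732]
deck high pts 0 5906
s plate 156 [-0.01332185 -0.00792644 -0.00463477]
deck high pts 14 3468
```

The bar is standing, the tray is holding shut, and the deck is clear, so I'll hand the job in.

```bash
python3 -c "
from plant import job
print(job.sign_off())"
```

```text
the job is handed in; nothing more can be done
None
```

The job is handed in at about 26 s: all five parts are in the tray, it latched shut and stayed shut when I backed off, and the straightedge stands back where it started; the one blemish is that the push briefly reached about 12 N about 10 mm before shut, above the stated 6 to 8 N.

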